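Put the mixed-up lids back on their own studio jars

ROBOT

A 6-joint arm with a two-finger parallel gripper is mounted at the origin on the work surface. World frame = base frame: x ahead of the robot, y to its left, z up, the work surface at z = 0. Lengths are in mm, angles in degrees, forces in N, time in s.
With the tool pointing down it reaches from about 300 to 850 mm from the base axis. Payload 4.2 kg.
Tool frame: the origin (TCP) lies midway between the tips of the shut fingers; the grasp point (between the pads) lies 19 mm behind it; z points along the fingers, y is the line along which they close (so a half turn about z gives the same grasp; the last joint's range is limited). The gripper opens to 91 mm and grips with 3 to 60 N. Pads are 32 mm wide; open, the fingers measure 118 mm over their backs; the gripper's body (76 mm by 178 mm) begins 60 mm behind the grasp point.
Start: joints at [75.802, 18.312, 89.639, -0, 72.044, -1.146], TCP at [129.856, 560.161, 213.976] pointing down, gripper open.
Joint ranges: [-177.97, 177.97], [-48.28, 115.42], [12.27, 149.76], [-77.06, 257.06], [2.81, 150.46], [-146.56, 146.56]. Speed limits (degrees/s): [147.25, 147.25, 180, 180, 180, 180].

INTERFACE

Orientations are given as [roll, pitch, yaw] about the fixed x, y, z axes, in that order (R = Rz(yaw) Ry(pitch) Rx(roll)).
In Python, from workcell import env gives the robot as it stands.
- The arm moves only by the shell command python3 -m jog 'ROWS' [FORCE]. ROWS is a JSON object of lists of equal length, an entry for each row: "jaw": the finger opening in mm, from 0 to 91.2; "slide": the shift along the tool's x, y, z in units of 30 mm (1.0 is 30 mm), a list of three; "spin": the turn about the tool's z in units of 8 degrees (1.0 is 8 degrees). In form: {"jaw": [jaw, ...], "slide": [[dx, dy, dz], ...], "spin": [spin, ...]}. A call has 1 to 10 rows; each row shifts and turns the commanded pose from where the row before left it, along the tool's axes as they then stand; what a row does not reach is not made up. A row lasts 1/10 s, in which the tool goes at most 50 mm and 8.59 degrees, less where a joint would pass 70% of its speed; a pose out of reach is approached as far as the arm can. A call is refused whole if a number of a shift passes 1 or a number of a turn 1, either way. A call with a gripper value outside its range is refused whole. The fingers move at their own pace and stop on an object; FORCE is the grip in N (left out, the last holds). Time passes only in rows, so rows that do not move let the fingers close. It gives the time, the measured TCP pose, the force, the opening and the grip force at its end, in the units of the state.
- env.state(): the state, without advancing time (a new reading comes with each control period).
- env.grab_frame(name): name is "side" or "top"; returns the picture (400x640x3 uint8, red, green, blue); there is no depth.
- env.camera_model(name): a dict with "fx", "fy", "cx", "cy" (pixels), "camera_from_world" (4x4, takes a point from world to camera coordinates). Camera axes: x right, y up, looking along -z (the intrinsics and any distortion apply to the point x, -y, -z); pixel columns grow to the right and rows downward; lengths in mm; the calibration is good to about 2 mm. A picture is of the moment at which its call begins. camera_model takes no time and is no camera call.
- env.job_done(): hands the job in; it is judged then, once.
The state is a dict: "time_s": time; "qpos": joint angles; "qvel": joint speeds; "effort": joint torques, N m; "ee_pos": TCP position; "ee_rot": TCP orientation; "force": force on the tool from outside, world axes, zero at the start; "torque": the same for the moment, N m; "gripper_width": finger opening in mm; "gripper_force": force on a finger pad.
Only numpy, scipy, OpenCV 4.12 (cv2) and the standard library are available. Lean on these libraries where they do the work, as an engineer would, in place of code of your own. Each camera call takes 0.05 s, during which the arm holds its last target. There are 200 camera calls.

TASK

The lids of the three stoneware jars have been mixed up, so none of them closes: put each wooden lid on the jar of its own shape, turned to match and fully down on the rim. The bench is smeared with paint, so the lid that has to wait goes on the empty round cork mat meanwhile. Leave the jars where they stand, and do not knock over or shove the camera lens.

Things in the scene. Friction and masses are not known exactly. Their poses are not given: they have to be found in the camera images.
- lid_round: Round beech lid, 80 g: disc 98 mm across, 10 mm thick; below it a boss 70 mm across, 8 mm deep, that drops into the mouth with 7 mm play each side; on top, centred, a round upright knob 26 mm across, 30 mm high. Origin: centre of the boss's underside, z up (disc top 18 mm, knob top 48 mm). Starts perched on the oblong jar's rim. Seated at home, any lid's origin is 66 mm above the jar's foot.
- lid_square: Square beech lid, 90 g: plate 94 x 94 mm, 10 mm thick; below it a boss 66 x 66 mm, 8 mm deep, 7 mm play each side in its mouth; on top, centred, a square upright knob 24 x 24 mm, 30 mm high, parallel to the plate. Origin: centre of the boss's underside, z up, x and y along the sides (plate top 18 mm, knob top 48 mm). Starts perched on the round jar's rim.
- lid_oblong: Oblong beech lid, 80 g: plate 120 mm (x) by 70 mm (y), 10 mm thick; below it a boss 92 x 42 mm, 8 mm deep, 7 mm play each side in its mouth; on top, centred, an upright bar grip 60 mm long (x), 20 mm thick (y), 30 mm high. Origin: centre of the boss's underside, z up (plate top 18 mm, grip top 48 mm). Starts perched on the square jar's rim.
- jar_round: Round white stoneware jar, loose, 0.55 kg, 74 mm high, belly 112 mm across, rim 96 mm outside, mouth 84 mm, wall 6 mm, empty. Origin: centre of the foot, z up.
- jar_square: Square white stoneware jar, loose, 0.55 kg, 92 x 92 mm outside, 74 mm high, wall 6 mm, mouth 80 x 80 mm, empty. Origin: centre of the foot, z up, x and y along the sides.
- jar_oblong: Oblong white stoneware jar, loose, 0.55 kg, 118 mm (its x) by 68 mm (its y) outside, 74 mm high, wall 6 mm, mouth 106 x 56 mm, empty. Origin: centre of the foot, z up.
- cork_mat: Round cork mat, empty, fixed to the bench, 140 mm across and 10 mm thick. Origin: centre of its underside; its top is at 10 mm.
- lens: Black camera lens standing upright on its end, loose, 72 mm across, 86 mm high, ribbed rubber ring. It stands among the jars and is to be left alone. Origin: centre of its underside.
Things that resemble listed ones, but are neither listed nor needed, are in the scene too. Leave any red or turquoise look-alike of the jar_oblong alone. What is shaped like the jar_round but purple is not meant.

How it is judged (in metres and radians):
On the way:
1. one of the lids has been laid down on the cork mat and let go (((horizontal distance between lid_round and cork_mat below 0.05 m and z of lid_round in the frame of cork_mat below 0.016 m and angle between lid_round's own z axis and vertical below 0.1 rad and linear speed of lid_round below 0.03 m/s and contact force between the fingers and lid_round below 0.1 N) or (horizontal distance between lid_square and cork_mat below 0.05 m and z of lid_square in the frame of cork_mat below 0.016 m and angle between lid_square's own z axis and vertical below 0.1 rad and linear speed of lid_square below 0.03 m/s and contact force between the fingers and lid_square below 0.1 N) or (horizontal distance between lid_oblong and cork_mat below 0.05 m and z of lid_oblong in the frame of cork_mat below 0.016 m and angle between lid_oblong's own z axis and vertical below 0.1 rad and linear speed of lid_oblong below 0.03 m/s and contact force between the fingers and lid_oblong below 0.1 N))), for 0.2 s.
At the end, for the whole second after the job is handed in: Each lid (round, square, oblong) lies on the jar of its own shape: centres within 12 mm, its boss down in the mouth (lid origin 62 to 69.5 mm above the jar's foot), lid and jar level within 0.06 rad, all released and at rest (horizontal distance between lid_round and jar_round below 0.012 m and z of lid_round in the frame of jar_round between 0.062 and 0.0695 m and angle between each of lid_round, jar_round, lid_square, jar_square, lid_oblong, jar_oblong's own z axis and vertical below 0.06 rad and linear speed of each of lid_round, jar_round, lid_square, jar_square, lid_oblong, jar_oblong below 0.02 m/s and horizontal distance between lid_square and jar_square below 0.012 m and z of lid_square in the frame of jar_square between 0.062 and 0.0695 m and horizontal distance between lid_oblong and jar_oblong below 0.012 m and z of lid_oblong in the frame of jar_oblong between 0.062 and 0.0695 m); the robot touches nothing.
It fails at once if a jar is tipped by more than 0.35 rad or moved by more than 40 mm (angle between any of jar_round, jar_square, jar_oblong's own z axis and vertical above 0.35 rad or distance of any of jar_round, jar_square, jar_oblong from where it was at the start of the episode above 0.04 m).
It fails at once if a lid is laid on the bare bench (height (world z) of any of lid_round, lid_square, lid_oblong below 0.005 m).
It fails at once if the camera lens is tipped by more than 0.35 rad or shoved by more than 30 mm (angle between lens's own z axis and vertical above 0.35 rad or distance of lens from where it was at the start of the episode above 0.03 m).
It also fails if it takes over 106 s, if anything falls off the work surface, if the arm or the gripper's body presses on something with over 40 N, if the wrist force passes 120 N, or if a joint passes its speed limit or range.

## Working session

There is one attempt and no reset: what is moved stays moved. The work goes in short steps, Python scripts to look and compute and a shell command to move; the robot and the scene stay as the last step left them, time stands still between calls to the robot, and variables do not carry over. Pictures are saved under pics/ and viewed, at most 14 in all, crops included, and the job is handed in when it is done.

```bash
mkdir -p pics; ls; cat > h.py <<'E'
import numpy as np,cv2
from workcell import env
def shot(n,f):
    im=env.grab_frame(n); cv2.imwrite('pics/'+f,im[:,:,::-1]); return im
def ray(n,u,v,z):
    m=env.camera_model(n); T=np.array(m['camera_from_world'],float); R=T[:3,:3]; c=-R.T@T[:3,3]
    d=R.T@np.array([(u-m['cx'])/m['fx'],-(v-m['cy'])/m['fy'],-1.])
    return c+d*(z-c[2])/d[2]
def proj(n,p):
    m=env.camera_model(n); T=np.array(m['camera_from_world'],float); q=T[:3,:3]@np.array(p,float)+T[:3,3]
    return np.array([m['cx']+m['fx']*q[0]/-q[2], m['cy']+m['fy']*-q[1]/-q[2]])
E
python3 - <<'E'
from h import *
shot('top','t0.png');shot('side','s0.png')
for n in('top','side'):print(env.camera_model(n))
s=env.state();print(s['ee_pos'],s['ee_rot'],s['time_s'])
E
```

```text
pics
{'fx': 374.3198895860236, 'fy': 374.3198895860236, 'cx': 310.4350095691676, 'cy': 199.5428689559275, 'camera_from_world': array([[ 1.27472263e-02, -9.99912266e-01, -3.60128264e-03,
        -2.32938496e+01],
       [ 9.75872520e-01,  1.16555037e-02,  2.18029754e-01,
        -5.06357852e+02],
       [-2.17968650e-01, -6.29366738e-03,  9.75935478e-01,
        -8.27130093e+02],
       [ 0.00000000e+00,  0.00000000e+00,  0.00000000e+00,
         1.00000000e+00]])}
{'fx': 400.121171528435, 'fy': 400.121171528435, 'cx': 321.1830202418323, 'cy': 201.22501985453528, 'camera_from_world': array([[ 9.79661745e-01, -2.00562180e-01,  6.13818983e-03,
        -4.94225779e+02],
       [ 1.44099744e-01,  7.24495736e-01,  6.74048360e-01,
        -1.06475822e+02],
       [-1.39635701e-01, -6.59454881e-01,  7.38661716e-01,
        -9.93894498e+02],
       [ 0.00000000e+00,  0.00000000e+00,  0.00000000e+00,
         1.00000000e+00]])}
[129.74384053 559.69720283 213.18995294] [-1.79906474e+02 -1.11161155e-03  1.66948978e+02] 0.1
```

View pics/t0.png

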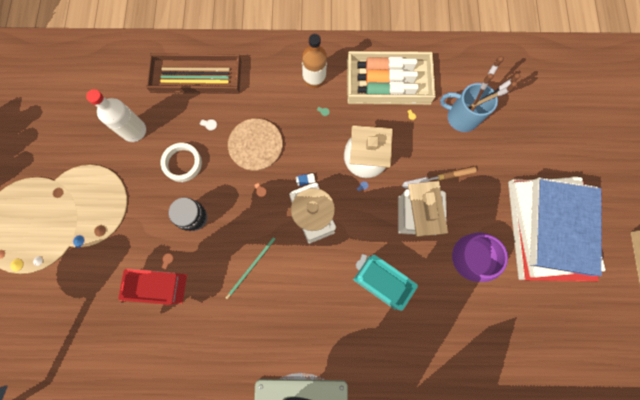

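View pics/s0.png

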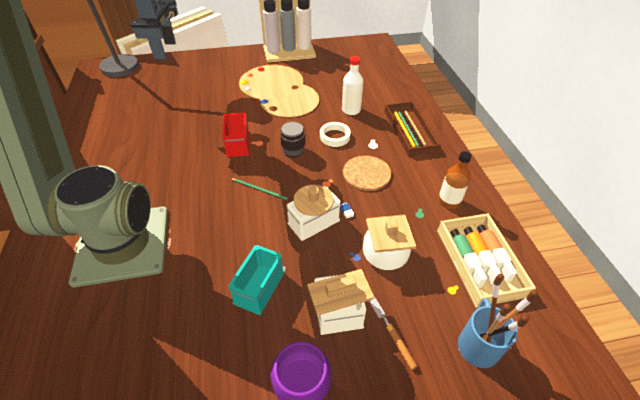

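The top view shows the round lid on the oblong jar (313,208), the square lid on the round jar (370,150), the oblong lid on the square jar (427,210), the mat (255,144) and the lens (186,213). Next I'll enlarge both views.

```bash
python3 - <<'E'
import cv2
a=cv2.imread('pics/t0.png')[110:250,280:460];cv2.imwrite('pics/t0c.png',cv2.resize(a,None,fx=4,fy=4,interpolation=cv2.INTER_CUBIC))
a=cv2.imread('pics/s0.png')[175:345,275:425];cv2.imwrite('pics/s0c.png',cv2.resize(a,None,fx=3.5,fy=3.5,interpolation=cv2.INTER_CUBIC))
E
```

```text
(no output)
```

View pics/t0c.png

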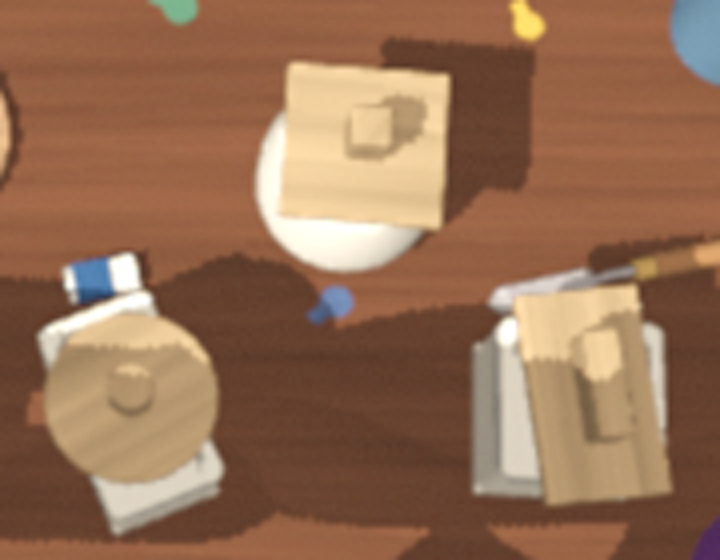

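View pics/s0c.png

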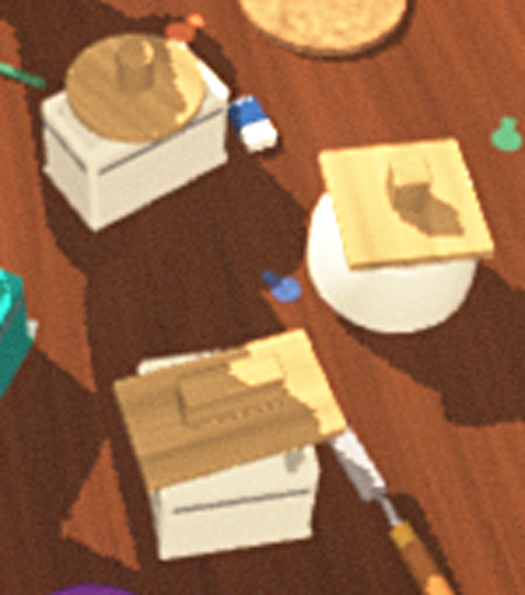

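Round lid (crop 131,397) lies flat across the oblong jar. The square lid is offset toward +x on the round jar, and the oblong lid is offset on the square jar. Next I'll triangulate the corners.

```bash
cat >> h.py <<'E'
def tri(ut,us):
    A=[];b=[]
    for n,u in(('top',ut),('side',us)):
        p=ray(n,u[0],u[1],0);c=ray(n,u[0],u[1],300);d=(c-p)/np.linalg.norm(c-p)
        P=np.eye(3)-np.outer(d,d);A.append(P);b.append(P@p)
    return np.linalg.lstsq(np.vstack(A),np.hstack(b),rcond=None)[0]
def ellc(im,lo,hi,seed):
    pass
E
sed -i '/^def ellc/,$d' h.py
python3 - <<'E'
from h import *
np.set_printoptions(precision=1,suppress=True)
T=lambda p:(280+p[0]/4-.4,110+p[1]/4-.4)
S=lambda p:(275+p[0]/3.5-.35,175+p[1]/3.5-.35)
D={'sq':([(288,62),(450,75),(442,230),(280,215)],[(458,140),(493,252),(352,268),(320,155)]),
'ob':([(515,297),(638,287),(672,493),(548,505)],[(303,332),(343,430),(150,487),(115,382)]),
'rd':([(131,397)],[(134,88)])}
for k,(a,b) in D.items():
    P=np.array([tri(T(x),S(y)) for x,y in zip(a,b)]);print(k,P,P.mean(0))
    if len(P)==4:
        n=np.cross(P[2]-P[0],P[3]-P[1]);print('n',n/np.linalg.norm(n), 'len',[np.linalg.norm(P[i]-P[i-1]) for i in range(4)])
        e=P[0]+P[1]-P[2]-P[3];print('x-side yaw',np.degrees(np.arctan2(e[1],e[0])))
print('ob jar rim',[ray('top',*T(p),74) for p in [(38,332),(152,293),(222,468),(105,505)]])
im=cv2.imread('pics/t0.png');hsv=cv2.cvtColor(im,cv2.COLOR_BGR2HSV)
m=cv2.inRange(hsv,(8,60,120),(20,160,255));
c=max(cv2.findContours(m[115:175,220:290].copy(),0,1)[0],key=cv2.contourArea)
(x,y),ax,_=cv2.fitEllipse(c);print('mat',x+220,y+115,ax,ray('top',x+220,y+115,10))
print('knob tops: sq',ray('top',*T((370,125)),122),'rd',ray('top',*T((131,384)),122))
print('lens',ray('top',184,212,86))
E
```

```text
sq [[ 684.4 -113.1   85.1]
 [ 674.3 -208.4   88.7]
 [ 581.7 -201.2   85.7]
 [ 588.8 -107.3   84.9]] [ 632.3 -157.5   86.1]
n [ 0. -0. -1.] len [np.float64(95.79461570880784), np.float64(95.89620734993966), np.float64(92.87656798295215), np.float64(94.12538558593708)]
x-side yaw -3.931968066374214
ob [[ 540.1 -241.2   87.2]
 [ 545.  -310.8   90.5]
 [ 428.8 -322.8   89. ]
 [ 421.5 -253.7   88.8]] [ 483.9 -282.1   88.9]
n [ 0. -0. -1.] len [np.float64(119.26057782341628), np.float64(69.82287239174791), np.float64(116.83328782296635), np.float64(69.467192101955)]
x-side yaw 5.9642775811377975
rd [[478.7 -21.8  84.3]] [478.7 -21.8  84.3]
ob jar rim [array([518.5,  32.5,  74. ]), array([542.6, -33.4,  74. ]), array([440.2, -74. ,  74. ]), array([418.3,  -7.9,  74. ])]
mat 254.5 144.5 (69.16482543945312, 82.49205780029297) [660.1 128.9  10. ]
knob tops: sq [ 629.1 -154.8  122. ] rd [478.4 -21.8 122. ]
lens [467.6 268.4  86. ]
```

```bash
python3 -m jog '{"jaw":[91,91,91,91,91,91,91,91,91,91],"slide":[[0,0,0],[0,0,0],[-0.58,-0.97,0],[-0.58,-0.97,0],[-0.58,-0.97,0],[-0.58,-0.97,0],[-0.58,-0.97,0],[-0.58,-0.97,0],[-0.58,-0.97,0],[-0.58,-0.97,0]],"spin":[-0.8,-0.83,0,0,0,0,0,0,0,0]}' 20
```

```text
time_s: 1.1
ee_pos: [269.3, 325.9, 213.7]
ee_rot: [-180.0, -0.0, -180.0]
force: [1.1, 0.0, 0.1]
gripper_width: 90.9
gripper_force: 0.0
```

```bash
python3 -m jog '{"jaw":[91,91,91,91,91,91,91,91,91,91],"slide":[[-0.58,-0.97,0],[-0.58,-0.97,0],[-0.58,-0.97,0],[-0.58,-0.97,0],[-0.58,-0.97,0],[-0.58,-0.97,0],[-0.58,-0.97,0],[-0.58,-0.97,0],[-0.58,-0.97,0],[-0.58,-0.97,0]],"spin":[0,0,0,0,0,0,0,0,0,0]}'
```

```text
time_s: 2.1
ee_pos: [443.2, 34.9, 213.7]
ee_rot: [180.0, -0.0, 180.0]
force: [0.3, 0.5, -0.3]
gripper_width: 91.1
gripper_force: 0.0
```

```bash
python3 -m jog '{"jaw":[60,60,60,60,60,60,60,60,60,60],"slide":[[-0.6,-0.95,0.3],[-0.58,-0.94,0.5],[0,0,0.7],[0,0,0.6],[0,0,0.6],[0,0,0.5],[0,0,0.4],[0,0,0.25],[0,0,0],[0,0,0]],"spin":[0,0,0,0,0,0,0,0,0,0]}'
```

```text
time_s: 3.1
ee_pos: [478.6, -20.4, 98.7]
ee_rot: [180.0, 0.0, 180.0]
force: [0.5, -0.4, 0.3]
gripper_width: 59.8
gripper_force: 0.0
```

```bash
python3 - <<'E'
from h import *
a=shot('side','s1.png')[150:260,240:420];b=env.grab_frame('top')[150:260,240:420]
cv2.imwrite('pics/c1.png',cv2.resize(np.vstack([a,b])[:,:,::-1],None,fx=2.7,fy=2.7,interpolation=cv2.INTER_CUBIC))
E
```

```text
(no output)
```

View pics/c1.png

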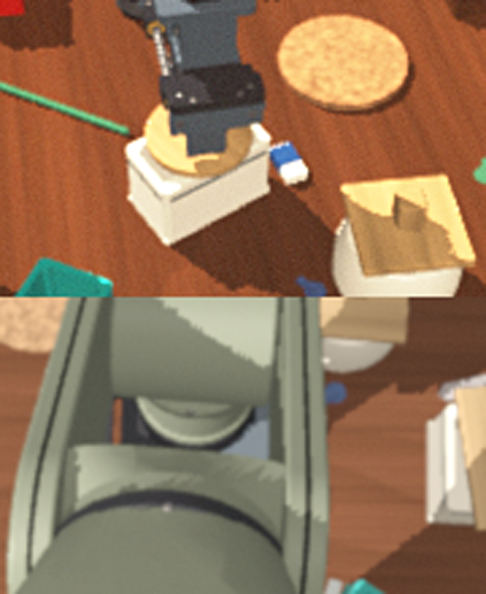

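The gripper straddles the round knob just above the disc, so I'll close and lift.

```bash
python3 -m jog '{"jaw":[10,10,10,10,10,10,10,10],"slide":[[0,0,0],[0,0,0],[0,0,0],[0,0,0],[0,0,-0.1],[0,0,-0.3],[0,0,-0.8],[0,0,-0.8]],"spin":[0,0,0,0,0,0,0,0]}' 20
```

```text
time_s: 4.0
ee_pos: [478.0, -20.4, 159.3]
ee_rot: [180.0, -0.1, 180.0]
force: [0.2, 0.5, -1.0]
gripper_width: 25.5
gripper_force: 20.0
```

```bash
python3 -m jog '{"jaw":[10,10,10,10,10,10,10,10,10,10],"slide":[[-0.67,0.54,0],[-0.67,0.54,0],[-0.67,0.54,0],[-0.67,0.54,0],[-0.67,0.54,0],[-0.67,0.54,0],[-0.67,0.54,0],[-0.67,0.54,0],[-0.67,0.54,0.5],[0,0,0.8]],"spin":[0,0,0,0,0,0,0,0,0,0]}'
```

```text
time_s: 5.0
ee_pos: [663.1, 127.7, 121.0]
ee_rot: [179.9, 0.4, -179.9]
force: [-0.3, -1.0, -2.2]
gripper_width: 25.4
gripper_force: 20.0
```

```bash
python3 -m jog '{"jaw":[10,10,10,10,10,10,60,60],"slide":[[0,0,0.8],[0,0,0.8],[0,0,0.5],[0,0,0.4],[0,0,0.2],[0,0,0.1],[0,0,0],[0,0,0]],"spin":[0,0,0,0,0,0,0,0]}'
```

```text
time_s: 5.8
ee_pos: [660.1, 125.5, 36.5]
ee_rot: [180.0, 0.1, 180.0]
force: [0.6, 0.0, -0.0]
gripper_width: 38.6
gripper_force: 0.0
```

```bash
python3 -m jog '{"jaw":[60,60,60,60,60,60,60,60,60,60],"slide":[[0,0,0],[0,0,-0.5],[0,0,-1],[0,0,-1],[0,0.3,-1],[0.5,1,-0.8],[0.5,1,0],[0.5,1,0],[0.5,1,0],[0.5,1,0]],"spin":[0,0,0,0,0,0,0,0,0,0]}'
```

```text
time_s: 6.8
ee_pos: [583.8, 285.6, 166.2]
ee_rot: [179.9, 0.1, 180.0]
force: [-0.3, -0.7, 0.1]
gripper_width: 60.0
gripper_force: 0.0
```

```bash
python3 - <<'E'
from h import *
a=shot('top','t2.png')[100:250,220:460];b=shot('side','s2.png')[140:350,270:430]
cv2.imwrite('pics/c2.png',cv2.resize(a[:,:,::-1],None,fx=3.3,fy=3.3,interpolation=cv2.INTER_CUBIC))
cv2.imwrite('pics/c2s.png',cv2.resize(b[:,:,::-1],None,fx=2.8,fy=2.8,interpolation=cv2.INTER_CUBIC))
E
```

```text
(no output)
```

View pics/c2.png

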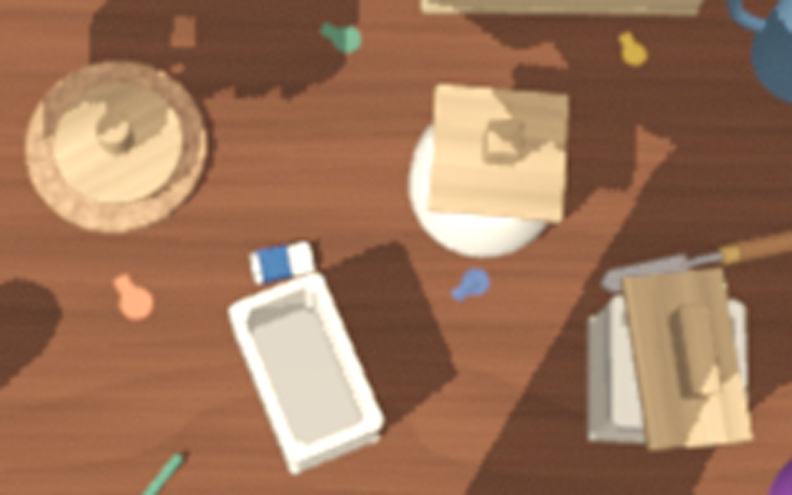

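View pics/c2s.png

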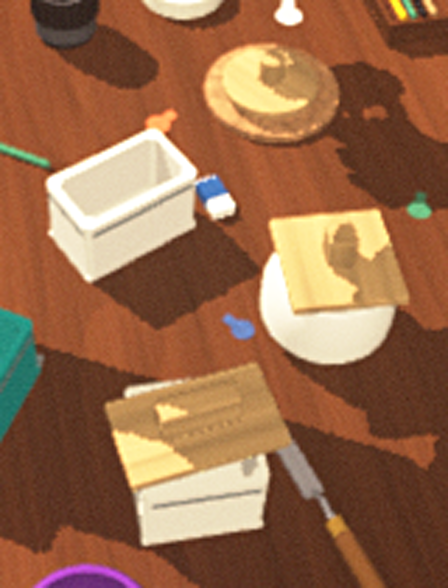

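The round lid now lies centred on the mat (crop 118,143), and the oblong jar is exposed. Rim corners in the top crop are (229,305), (320,274), (383,422) and (293,463).

```bash
python3 - <<'E'
from h import *
np.set_printoptions(precision=1,suppress=True)
T=lambda p:(220+p[0]/3.3-.35,100+p[1]/3.3-.35)
S=lambda p:(270+p[0]/2.8-.32,140+p[1]/2.8-.32)
D={'objar':([(229,305),(320,274),(383,422),(293,463)],[(157,128),(197,173),(88,225),(48,182)],74),
'oblid':([(625,278),(720,268),(751,440),(650,450)],[(257,365),(290,445),(132,487),(105,405)],92),
'sqlid':([(436,85),(568,95),(560,221),(430,208)],[(380,209),(408,303),(295,311),(271,218)],92)}
for k,(a,b,z) in D.items():
    P=np.array([tri(T(x),S(y)) for x,y in zip(a,b)]);Q=np.array([ray('top',*T(x),z) for x in a]);V=np.array([ray('side',*S(x),z) for x in b])
    for P in(P,Q,V):
        e=P[0]+P[1]-P[2]-P[3];f=P[0]+P[3]-P[1]-P[2];print(k,P.mean(0),'yaw',np.degrees(np.arctan2(e[1],e[0])),np.degrees(np.arctan2(f[1],f[0]))-90, np.linalg.norm(e)/2,np.linalg.norm(f)/2)
print('grip',ray('top',*T((701,350)),122), 'rdknob',ray('top',*T((114,134)),58),'disc',ray('top',*T((118,143)),28))
E
```

```text
objar [479.2 -21.7  73.5] yaw 22.836438066370786 21.575722154011544 116.79423856047325 67.55691310112262
objar [477.5 -21.9  74. ] yaw 22.861623676175316 22.655902382927636 116.91285438830546 67.88303594597313
objar [480.7 -22.   74. ] yaw 22.18245676077143 22.88741301891011 114.99840335475118 63.59262859638
oblid [ 484.2 -282.3   87. ] yaw 5.568241784904947 6.151826930203995 119.84234693023075 68.0502891951893
oblid [ 482.1 -280.7   92. ] yaw 5.947723232022259 6.5981959401512285 119.81323695105812 67.41339670863805
oblid [ 484.1 -284.8   92. ] yaw 5.012606313353035 5.075037381596445 117.35118574369905 68.16894418186425
sqlid [ 632.5 -157.3   86.6] yaw -4.484720277944841 -4.468726523126676 94.02467782227708 93.8914440480203
sqlid [ 629.3 -156.2   92. ] yaw -4.314469671504714 -4.662201172752006 93.55055892703591 92.69924638844387
sqlid [ 631.5 -160.7   92. ] yaw -5.8009960180347555 -5.6867482937401235 91.5197794484634 96.21010446205563
grip [ 481.3 -281.2  122. ] rdknob [652.7 122.1  58. ] disc [657.3 123.7  28. ]
```

```bash
python3 -m jog '{"jaw":[60,60,60,60,60,60,60,60,60,60],"slide":[[0.18,-1,0],[0.18,-1,0],[0.18,-1,0],[0.18,-1,0],[0.18,-1,0],[0.18,-1,0],[0.18,-1,0],[0.18,-1,0],[0.18,-1,0],[0.18,-1,0]],"spin":[0,0,0,0,0,0,0,0,0,0]}'
```

```text
time_s: 7.9
ee_pos: [530.2, -17.5, 165.7]
ee_rot: [-180.0, 0.1, 180.0]
force: [0.6, -0.5, 0.2]
gripper_width: 60.0
gripper_force: 0.0
```

```bash
python3 -m jog '{"jaw":[60,60,60,60,60,60,60,60,60,60],"slide":[[0.18,-1,0],[0.18,-1,0],[0.18,-1,0],[0.18,-1,0],[0.18,-1,0],[0.18,-1,0],[0.18,-1,0],[0.18,-1,0],[0.13,-0.9,0],[0,0,0.3]],"spin":[0,0,0,0,0,0,0,0,0,-0.74]}'
```

```text
time_s: 8.9
ee_pos: [483.3, -287.1, 157.6]
ee_rot: [-179.7, 0.2, -174.2]
force: [0.0, 0.8, 1.6]
gripper_width: 59.9
gripper_force: 0.0
```

```bash
python3 -m jog '{"jaw":[60,60,60,60,60,60,10,10,10,10],"slide":[[0,0,0.5],[0,0,0.6],[0,0,0.5],[0,0,0.3],[0,0,0.1],[0,0,0],[0,0,0],[0,0,0],[0,0,0],[0,0,0]],"spin":[0,0,0,0,0,0,0,0,0,0]}'
```

```text
time_s: 9.9
ee_pos: [483.2, -282.7, 95.7]
ee_rot: [-180.0, 0.0, -174.1]
force: [0.1, 0.1, -0.3]
gripper_width: 30.7
gripper_force: 0.0
```

```bash
python3 -m jog '{"jaw":[10,10,10,10,10,10,10,10],"slide":[[0,0,0],[0,0,0],[0,0,0],[0,0,-0.1],[0,0,-0.3],[0,0,-0.8],[0,0,-0.8],[0,0,-0.4]],"spin":[0,0,0,0,0,0,0,0]}'
```

```text
time_s: 10.7
ee_pos: [484.1, -283.3, 170.0]
ee_rot: [-179.9, 0.2, -174.1]
force: [0.5, 0.5, -0.5]
gripper_width: 20.1
gripper_force: 20.0
```

```bash
python3 -m jog '{"jaw":[10,10,10,10,10,10,10,10,10,10],"slide":[[-0.09,0.96,0],[-0.09,0.96,0],[-0.09,0.96,0],[-0.09,0.96,0],[-0.09,0.96,0],[-0.09,0.96,0],[-0.09,0.96,0],[-0.09,0.96,0],[-0.06,0.98,0],[0,0,0]],"spin":[0,0,0,0,0,0,0,0,0,-0.7]}'
```

```text
time_s: 11.7
ee_pos: [479.1, -19.0, 167.5]
ee_rot: [179.9, -0.0, -168.2]
force: [-0.9, -0.5, -0.1]
gripper_width: 19.5
gripper_force: 20.0
```

```bash
python3 -m jog '{"jaw":[10,10,10,10],"slide":[[0,0,0],[0,0,0],[0,0,0],[0,0,0]],"spin":[-0.7,-0.69,0,0]}'; python3 - <<'E'
from h import *
b=shot('side','s3.png')[120:260,240:400]
cv2.imwrite('pics/c3.png',cv2.resize(b[:,:,::-1],None,fx=4,fy=4,interpolation=cv2.INTER_CUBIC))
E
```

```text
time_s: 12.1
ee_pos: [479.5, -21.8, 167.4]
ee_rot: [180.0, -0.0, -157.5]
force: [0.4, 0.5, -0.9]
gripper_width: 20.0
gripper_force: 20.0
```

View pics/c3.png

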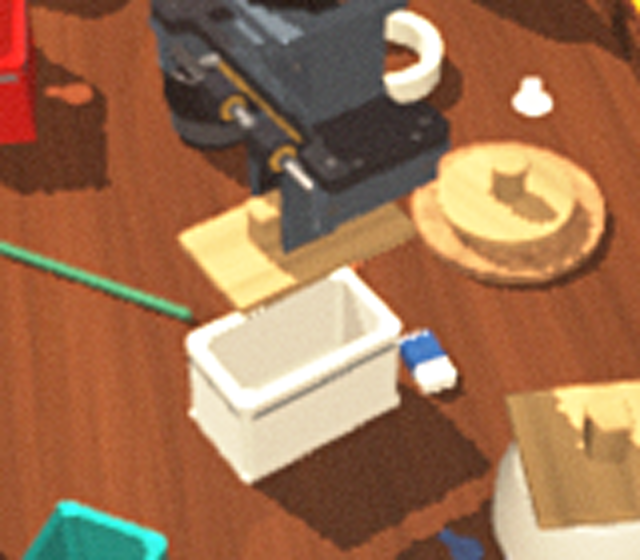

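The oblong lid hangs over its jar, turned to match. Visible plate corners in the crop are (180,238), (242,310) and (415,238).

```bash
python3 - <<'E'
from h import *
np.set_printoptions(precision=1,suppress=True)
c,s=np.cos(np.radians(22.5)),np.sin(np.radians(22.5))
for z in(159,163):
  for (lx,ly),p in {(-60,35):(180,238),(-60,-35):(240,310),(60,-35):(415,236)}.items():
    w=ray('side',240+p[0]/4-.4,120+p[1]/4-.4,z); d=w[:2]-np.array([479.5,-21.8])
    print(z,'local',c*d[0]+s*d[1],-s*d[0]+c*d[1],'expected',lx,ly)
E
```

```text
159 local -56.610023422984725 33.265914774428104 expected -60 35
159 local -57.92750999499201 -34.31090795722475 expected -60 -35
159 local 57.51952764259531 -40.8944064725532 expected 60 -35
163 local -58.480961780954814 29.61322616496213 expected -60 35
163 local -59.79034018594713 -37.547710608771105 expected -60 -35
163 local 54.946205305130725 -44.09069250204138 expected 60 -35
```

```bash
python3 -m jog '{"jaw":[10,10,10,10,10,10,10,10],"slide":[[0,0,0.5],[0,0,0.6],[0,0,0.6],[0,0,0.4],[0,0,0.3],[0,0,0.15],[0,0,0.05],[0,0,0.05]],"spin":[0,0,0,0,0,0,0,0]}'
```

```text
time_s: 12.95
ee_pos: [480.1, -21.8, 88.3]
ee_rot: [-180.0, 0.1, -157.4]
force: [0.1, -0.0, -0.5]
gripper_width: 19.9
gripper_force: 20.0
```

```bash
python3 -m jog '{"jaw":[10,60,60,60,60,60,60,60],"slide":[[0,0,0],[0,0,0],[0,0,0],[0,0,-0.5],[0,0,-1],[0,0,-1],[0,0,0],[0,0,0]],"spin":[0,0,0,0,0.7,0.7,0.7,0]}'; python3 - <<'E'
from h import *
a=shot('top','t4.png')[130:260,310:460];b=shot('side','s4.png')[170:350,280:430]
a=cv2.resize(a,None,fx=3,fy=3,interpolation=cv2.INTER_CUBIC);b=cv2.resize(b,None,fx=2.6,fy=2.6,interpolation=cv2.INTER_CUBIC)
c=np.zeros((470,850,3),np.uint8);c[:390,:450]=a;c[:468,450:840]=b
cv2.imwrite('pics/c4.png',c[:,:800,::-1])
E
```

```text
time_s: 13.75
ee_pos: [480.2, -21.8, 164.1]
ee_rot: [-180.0, 0.2, -174.2]
force: [0.4, -0.3, -0.1]
gripper_width: 60.1
gripper_force: 0.0
```

View pics/c4.png

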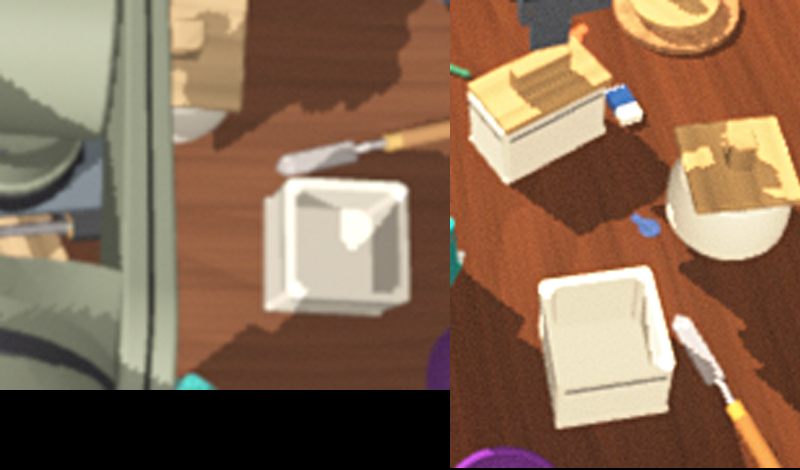

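The oblong lid is flush on its jar. The square jar's open rim corners are at top (286,178), (408,182), (409,303), (282,302) and side (540,280), (650,268), (673,367), (553,382).

```bash
python3 - <<'E'
from h import *
np.set_printoptions(precision=1,suppress=True)
T=lambda p:(310+p[0]/3-.33,130+p[1]/3-.33)
S=lambda p:(280+(p[0]-450)/2.6-.3,170+p[1]/2.6-.3)
a=[(286,178),(408,182),(409,303),(282,302)];b=[(650,268),(673,367),(553,382),(540,280)];z=74
for P in(np.array([tri(T(x),S(y)) for x,y in zip(a,b)]),np.array([ray('top',*T(x),z) for x in a]),np.array([ray('side',*S(x),z) for x in b])):
    e=P[0]+P[1]-P[2]-P[3];f=P[0]+P[3]-P[1]-P[2];print(P.mean(0),'yaw',np.degrees(np.arctan2(e[1],e[0])),np.degrees(np.arctan2(f[1],f[0]))-90, np.linalg.norm(e)/2,np.linalg.norm(f)/2)
E
```

```text
[ 482.7 -280.1   73.8] yaw -3.849331342918229 -3.0175228160961467 93.75016968018353 93.1057653695609
[ 481.5 -280.3   74. ] yaw -3.762561995822864 -0.5016305341344349 95.60440851178925 94.89644662358347
[ 483.8 -280.3   74. ] yaw -3.9684244564636 -4.103880784500532 91.91087595803356 89.36281147583722
```

```bash
python3 -m jog '{"jaw":[60,60,60,60,60,60,60,60,60,60],"slide":[[-0.76,-0.83,0],[-0.76,-0.83,0],[-0.76,-0.83,0],[-0.76,-0.84,0],[-0.76,-0.84,0],[-0.76,-0.84,0],[0,0,0.2],[0,0,0.5],[0,0,0.5],[0,0,0.4]],"spin":[0,0,0,0,0,0,0.62,0.62,0,0]}'
```

```text
time_s: 14.85
ee_pos: [630.1, -157.3, 112.8]
ee_rot: [180.0, -0.2, 176.0]
force: [0.2, -0.4, 0.2]
gripper_width: 59.9
gripper_force: 0.0
```

```bash
python3 -m jog '{"jaw":[60,60,60,10,10,10,10,10,10,10],"slide":[[0,0,0.4],[0,0,0.25],[0,0,0],[0,0,0],[0,0,0],[0,0,0],[0,0,0],[0,0,0],[0,0,0],[0,0,0]],"spin":[0,0,0,0,0,0,0,0,0,0]}'
```

```text
time_s: 15.85
ee_pos: [631.5, -156.9, 96.0]
ee_rot: [180.0, 0.1, 175.9]
force: [0.4, 1.9, 3.4]
gripper_width: 23.8
gripper_force: 20.0
```

```bash
python3 -m jog '{"jaw":[10,10,10,10,10],"slide":[[0,0,-0.1],[0,0,-0.3],[0,0,-0.8],[0,0,-0.8],[0,0,-0.5]],"spin":[0,0,0,0,0]}'; python3 -m jog '{"jaw":[10,10,10,10,10,10,10,10],"slide":[[0.78,-0.74,0],[0.78,-0.74,0],[0.78,-0.74,0],[0.78,-0.74,0],[0.78,-0.74,0],[0.77,-0.75,0],[0,0,0],[0,0,0]],"spin":[0,0,0,0,0,-0.1,0,0]}'; python3 - <<'E'
from h import *
b=shot('side','s5.png')[170:350,260:440]
cv2.imwrite('pics/c5.png',cv2.resize(b[:,:,::-1],None,fx=3.3,fy=3.3,interpolation=cv2.INTER_CUBIC))
E
```

```text
time_s: 16.35
ee_pos: [631.4, -158.1, 172.6]
ee_rot: [-179.9, 0.1, 175.9]
force: [0.6, -0.2, -0.3]
gripper_width: 23.8
gripper_force: 20.0
time_s: 17.15
ee_pos: [481.3, -281.2, 170.9]
ee_rot: [-180.0, 0.0, 176.6]
force: [1.4, 0.3, -0.6]
gripper_width: 23.8
gripper_force: 20.0
```

View pics/c5.png

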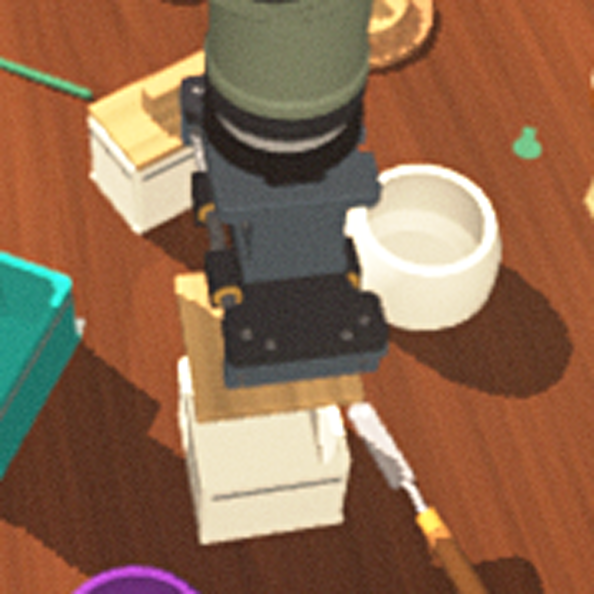

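The square lid is over its jar with matching yaw (near edge (197,418) to (360,403)). I'll lower it gently.

```bash
python3 -m jog '{"jaw":[10,10,10,10,10,10,10,10],"slide":[[-0.04,0.03,0.5],[0,0,0.6],[0,0,0.6],[0,0,0.45],[0,0,0.3],[0,0,0.15],[0,0,0.1],[0,0,0.05]],"spin":[0,0,0,0,0,0,0,0]}'
```

```text
time_s: 18.0
ee_pos: [483.6, -279.6, 88.7]
ee_rot: [180.0, 0.1, 176.7]
force: [-2.2, 1.7, 9.8]
gripper_width: 23.7
gripper_force: 20.0
```

```bash
python3 -m jog '{"jaw":[60,60,60,60,60,60,60,60,60,60],"slide":[[0,0,0],[0,0,0],[0,0,0],[0,0,-0.5],[0,0,-1],[0,0,-1],[-0.3,1,0],[-0.3,1,0],[-0.3,1,0],[-0.3,1,0]],"spin":[0,0,0,0,0,0,0,0,0,0]}'; python3 - <<'E'
from h import *
s=env.state();print(s['ee_pos'],s['ee_rot'])
a=shot('top','t6.png')[110:250,310:460];b=shot('side','s6.png')[190:350,290:430]
a=cv2.resize(a,None,fx=2.7,fy=2.7,interpolation=cv2.INTER_CUBIC);b=cv2.resize(b,None,fx=2.8,fy=2.8,interpolation=cv2.INTER_CUBIC)
c=np.zeros((450,800,3),np.uint8);c[:378,:405]=a;c[:448,405:797]=b
cv2.imwrite('pics/c6.png',c[:,:,::-1])
E
```

```text
time_s: 19.0
ee_pos: [526.1, -161.1, 163.2]
ee_rot: [-180.0, 0.0, 176.7]
force: [0.5, -0.3, 0.5]
gripper_width: 60.4
gripper_force: 0.0
[ 526.0839491  -161.07152288  163.22085817] [-1.79993025e+02  3.98848244e-02  1.76677762e+02]
```

View pics/c6.png

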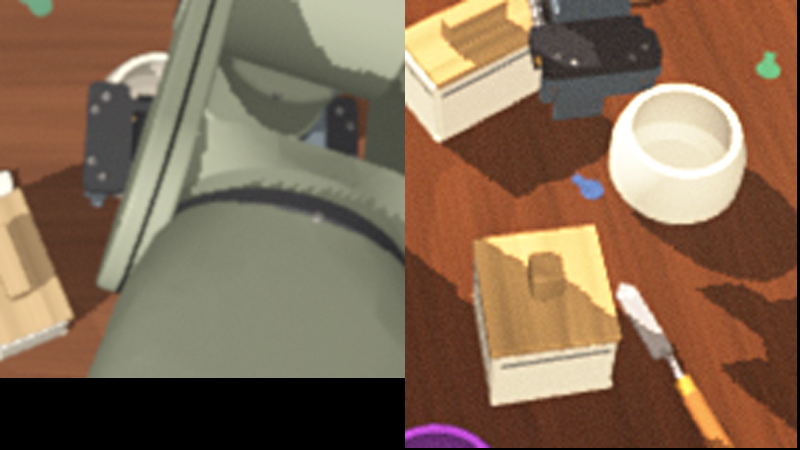

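The square lid is seated flush and the round jar is open. Now back to the mat.

```bash
python3 -m jog '{"jaw":[60,60,60,60,60,60,60,60,60,60],"slide":[[-0.39,0.98,0],[-0.39,0.98,0],[-0.39,0.98,0],[-0.39,0.98,0],[-0.39,0.98,0],[-0.39,0.98,0],[-0.39,0.98,0],[-0.39,0.98,0],[-0.39,0.98,0],[-0.39,0.98,0]],"spin":[0,0,0,0,0,0,0,0,0,0]}'; python3 -m jog '{"jaw":[60,60,60],"slide":[[0,0,0.5],[0,0,0.5],[0,0,0]],"spin":[-0.4,0,0]}';python3 - <<'E'
from h import *
a=shot('top','t7.png')[110:250,250:460];b=shot('side','s7.png')[120:350,260:430]
a=cv2.resize(a,None,fx=2.2,fy=2.2,interpolation=cv2.INTER_CUBIC);b=cv2.resize(b,None,fx=2,fy=2,interpolation=cv2.INTER_CUBIC)
c=np.zeros((460,802,3),np.uint8);c[:308,:462]=a;c[:460,462:802]=b
cv2.imwrite('pics/c7.png',c[:,:800,::-1])
E
```

```text
time_s: 20.1
ee_pos: [660.1, 125.0, 163.0]
ee_rot: [-180.0, 0.0, 176.7]
force: [-0.1, -0.2, -0.5]
gripper_width: 60.4
gripper_force: 0.0
time_s: 20.4
ee_pos: [658.2, 124.0, 130.5]
ee_rot: [-179.9, -0.3, 179.9]
force: [-0.8, -0.0, 0.1]
gripper_width: 59.4
gripper_force: 0.0
```

View pics/c7.png

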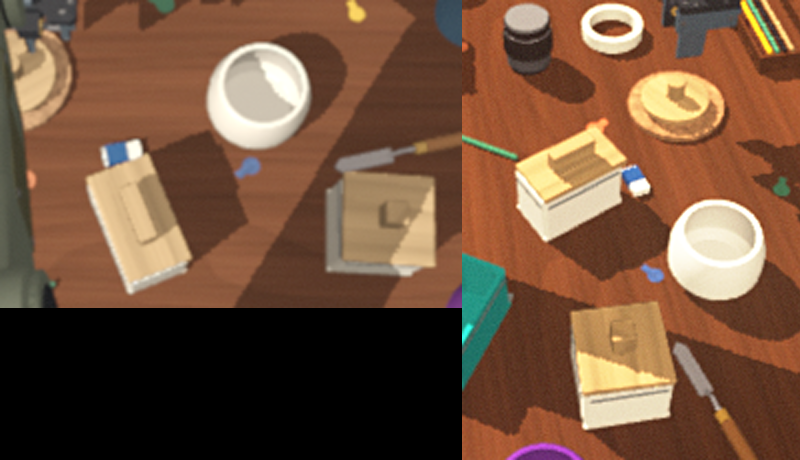

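```bash
python3 - <<'E'
import cv2,numpy as np
a=cv2.imread('pics/t7.png')[122:184,338:400];b=cv2.imread('pics/s7.png')[212:274,358:420]
f=lambda x:cv2.convertScaleAbs(cv2.resize(x,(396,396),interpolation=cv2.INTER_CUBIC),alpha=1.0)
g=cv2.createCLAHE(3,(3,3))
cv2.imwrite('pics/c8.png',np.hstack([g.apply(cv2.cvtColor(f(x),6)) for x in(a,b)]))
E
```

```text
(no output)
```

View pics/c8.png

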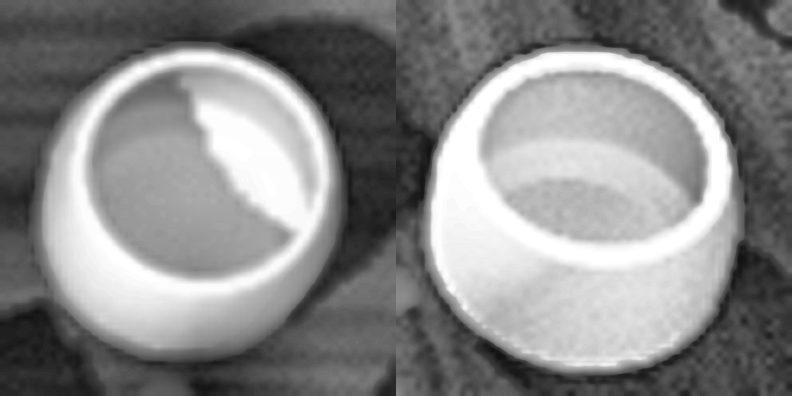

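The round jar's mouth centres are at (204,172) in the top crop and (197,156) in the side crop.

```bash
python3 - <<'E'
from h import *
k=6.387
t=(338+204.5/k-.4,122+172.5/k-.4);s=(358+197.5/k-.4,212+156.5/k-.4)
print(tri(t,s),ray('top',*t,74),ray('side',*s,74),env.state()['ee_pos'])
E
python3 -m jog '{"jaw":[60,60,60,60,60,60,10,10,10,10],"slide":[[0,0,0.8],[0,0,0.8],[0,0,0.7],[0,0,0.5],[0,0,0.3],[0,0,0],[0,0,0],[0,0,0],[0,0,0],[0,0,0]],"spin":[0,0,0,0,0,0,0,0,0,0]}'; python3 -m jog '{"jaw":[10,10,10],"slide":[[0,0,0],[0,0,0],[0,0,0]],"spin":[0,0,0]}'
```

```text
[ 630.15388728 -156.82809015   71.69369498] [ 628.4378606  -156.42305339   74.        ] [ 630.16347745 -158.25451964   74.        ] [659.6256528  124.06970535 133.00201472]
time_s: 21.5
ee_pos: [659.8, 124.9, 40.6]
ee_rot: [180.0, 0.1, 179.9]
force: [0.3, -1.0, -0.1]
gripper_width: 31.1
gripper_force: 0.0
time_s: 21.8
ee_pos: [659.7, 124.9, 40.4]
ee_rot: [180.0, 0.0, 179.9]
force: [-0.8, 0.2, 2.9]
gripper_width: 25.8
gripper_force: 20.0
```

```bash
python3 -m jog '{"jaw":[10,10,10,10,10,10],"slide":[[0,0,-0.2],[0,0,-0.6],[0,0,-0.9],[0,0,-0.9],[0,0,-0.9],[0,0,-0.9]],"spin":[0,0,0,0,0,0]}'; python3 -m jog '{"jaw":[10,10,10,10,10,10,10,10,10,10],"slide":[[0.1,-0.94,0],[0.1,-0.94,0],[0.1,-0.94,0],[0.1,-0.94,0],[0.1,-0.94,0],[0.1,-0.94,0],[0.1,-0.94,0],[0.1,-0.94,0],[0.1,-0.94,0],[0.1,-0.94,0]],"spin":[0,0,0,0,0,0,0,0,0,0]}'; python3 -m jog '{"jaw":[10,10,10,10,10],"slide":[[0,0,0],[0,0,0],[0,0,0.6],[0,0,0.5],[0,0,0]],"spin":[0,0,0,0,0]}'
```

```text
time_s: 22.4
ee_pos: [659.1, 124.7, 172.9]
ee_rot: [-180.0, -0.0, 179.9]
force: [-0.1, -0.0, -0.9]
gripper_width: 25.2
gripper_force: 20.0
time_s: 23.4
ee_pos: [628.5, -158.3, 171.8]
ee_rot: [180.0, -0.0, 179.9]
force: [-0.1, -0.2, -1.2]
gripper_width: 25.3
gripper_force: 20.0
time_s: 23.9
ee_pos: [627.6, -155.4, 136.6]
ee_rot: [179.9, -0.3, 180.0]
force: [-0.3, 0.3, -1.6]
gripper_width: 25.6
gripper_force: 20.0
```

```bash
python3 -m jog '{"jaw":[10,10,10,10,10,10,10],"slide":[[0,0,0.4],[0,0,0.4],[0,0,0.25],[0,0,0.15],[0,0,0.1],[0,0,0.05],[0,0,0]],"spin":[0,0,0,0,0,0,0]}'
```

```text
time_s: 24.6
ee_pos: [629.1, -157.2, 98.5]
ee_rot: [180.0, 0.0, 179.9]
force: [0.2, -0.4, 0.4]
gripper_width: 25.1
gripper_force: 20.0
```

Below rim contact height with no force, so I'll go the last 2 mm, release and check.

```bash
python3 -m jog '{"jaw":[10,10,60,60,60,60,60,60,60],"slide":[[0,0,0.06],[0,0,0],[0,0,0],[0,0,0],[0,0,0],[0,0,-0.5],[0,0,-1],[0,0,-1],[0,0,-0.5]],"spin":[0,0,0,0,0,0,0,0,0]}'; python3 -m jog '{"jaw":[60,60,60,60,60,60,60,60,60,60],"slide":[[0,1,0],[0,1,0],[0,1,0],[0,1,0],[0,1,0],[0,1,0],[0,1,0],[0,1,0],[0,1,0],[0,0,0]],"spin":[0,0,0,0,0,0,0,0,0,0]}'; python3 - <<'E'
from h import *
a=shot('top','t9.png')[110:250,270:460];b=shot('side','s9.png')[160:340,270:430]
a=cv2.resize(a,None,fx=2.2,fy=2.2,interpolation=cv2.INTER_CUBIC);b=cv2.resize(b,None,fx=2.3,fy=2.3,interpolation=cv2.INTER_CUBIC)
c=np.zeros((416,800,3),np.uint8);c[:a.shape[0],:a.shape[1]]=a;c[:b.shape[0],420:420+b.shape[1]]=b[:,:380]
cv2.imwrite('pics/c9.png',c[:,:,::-1])
E
```

```text
time_s: 25.5
ee_pos: [630.3, -157.5, 189.8]
ee_rot: [-179.9, 0.3, 179.9]
force: [-0.8, 0.0, 1.4]
gripper_width: 60.1
gripper_force: 0.0
time_s: 26.5
ee_pos: [629.3, 116.4, 186.7]
ee_rot: [179.9, 0.0, -179.9]
force: [1.0, -0.4, 0.5]
gripper_width: 60.0
gripper_force: 0.0
```

View pics/c9.png

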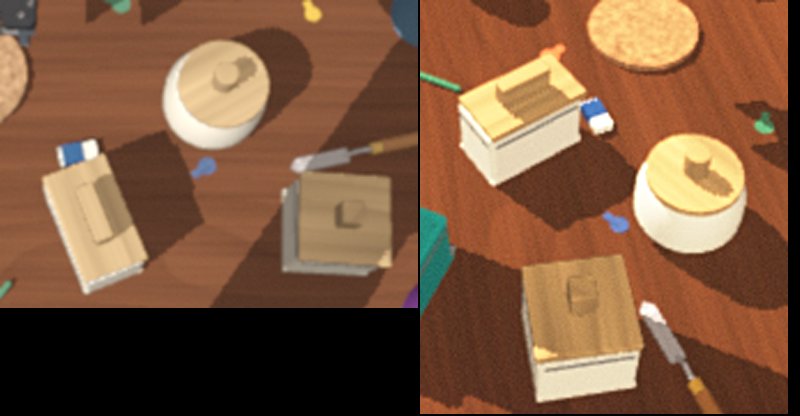

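All three lids look flush and centred: round (222,82), oblong (97,220) and square (345,220) in the top crop. The arm is clear.

```bash
python3 -c "
from workcell import env
print(env.job_done())"
```

```text
the job is handed in; nothing more can be done
None
```

I handed the job in at about 26.5 s. In the last pictures all three lids sit flush on their own jars, with the round lid having waited on the cork mat. The hand-in call did not return a verdict.

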